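# Clear a test case's lid and hold it open

### The arm

A 6-joint arm with a two-finger parallel gripper is mounted at the origin on the work surface. World frame = base frame: x ahead of the robot, y to its left, z up, the work surface at z = 0. Lengths are in m, angles in degrees, forces in N, time in s.
With the tool pointing down it reaches from about 0.375 to 0.9 m from the base axis. Payload 3.1 kg.
Tool frame: the origin (TCP) lies at the very end of the fingers, on their centre line; the grasp point (between the pads) lies 19 mm behind it (bot.tcp_to_grasp is the distance from the TCP to the grasp point, in m); z points along the fingers, y is the direction in which the jaws open and shut (so a half turn about z gives the same grasp; the last joint's range is limited). The gripper opens to 87 mm and grips with 3 to 60 N. Pads are 19 mm wide; open, the fingers measure 117 mm over their backs; the gripper's body (75 mm by 190 mm) begins 51 mm behind the grasp point.
Start: joints at [-74.8, 30.224, 82.088, -0, 67.689, -10.227], TCP at [0.268, -0.564, 0.223] pointing down, gripper open.
Joint ranges: [-176.69, 176.69], [-43.24, 126.21], [12.49, 139.97], [-82, 262], [0, 151.66], [-163.58, 163.58]. Speed limits (degrees/s): [159.86, 159.86, 180, 180, 180, 180].

### API

Orientations are given as a 3x3 rotation matrix whose columns are the frame's x, y, z axes.
In Python, from rig import telemetry, eyes, order, bot gives the robot as it stands. The module is installed in compiled form; this text tells all that it offers.
- The arm moves only by the tool servo_tool, never from a script. Its argument "targets" is a list of rows, each a list of 2 entries, a list of its own where there are three numbers: the shift along the tool's x, y, z in m, then the turn, a rotation vector about the tool's x, y, z in rad. In form: [[[tx, ty, tz], [wx, wy, wz]], ...]. A call has 1 to 12 rows; each row is the pose to reach, as a shift and turn from the pose commanded when the call began, along the tool's axes at that moment; what a row does not reach only later rows make up. A row lasts 1/8 s, in which the tool goes at most 62.5 mm and 10.7 degrees, less where a joint would pass 70% of its speed; a pose out of reach is approached as far as the arm can. A call with a gripper value outside its range is refused whole. "gripper" is the finger opening in m, from 0 to 0.087, set as the call begins (left out, the last holds). The fingers move at their own pace and stop on an object; the grip force is fixed at half the most. Time passes only in rows, so rows that repeat a pose let the fingers close. It gives the time, the measured TCP pose, the force and the opening at its end, in the units of the state.
- telemetry.read_state(): the state, without advancing time (a new reading comes with each control period).
- eyes.capture(name): name is "side" or "top" or "wrist"; returns a dict with "pixels" (420x560x3 uint8, blue, green, red), "intrinsics" (3x3 intrinsics, pixels), "k1" (the pictures are not rectified: a ray, as slopes to the right and down, at radius r is drawn at 1 + k1 r^2 times it, then the intrinsics apply), "extrinsics" (4x4, takes a point from camera to world coordinates); the wrist camera has in their place "T_tool_cam" (4x4, takes a point from camera to tool coordinates, whose origin is the TCP and whose axes are the flange's). Camera axes: x right, y down, z forward; pixel columns grow to the right and rows downward; lengths in m; the calibration is good to about 2 mm. A picture is of the moment at which its call begins: read the wrist's pose just before it. There is no depth.
- order.hand_in(): hands the job in, once; it reports no verdict.
The state is a dict: "time_s": time; "joint_positions": joint angles; "qvel": joint speeds; "tau": joint torques, N m; "position": TCP position; "tcp_rot": TCP orientation; "force": force on the tool from outside, world axes, zero at the start; "moment": the same for the moment, N m; "opening": opening from 0.0 (shut) to 1.0 (fully open).
Only numpy, scipy, OpenCV 4.12 (cv2) and the standard library are available. Lean on these libraries where they do the work, as an engineer would, in place of code of your own. Each camera call takes 0.05 s, during which the arm holds its last target. There are 200 camera calls.

### The job

Use the scraper block to sweep all four plastic offcuts off the test case's lid into the catch tray at its side, without touching them with the fingers, then stand the scraper back on the bench. Only after that lift the lid, which falls shut by itself, and hold it open at 45 degrees: finish while still holding it there, quite still. Leave the other things on the bench where they are.

Things in the scene. Friction and masses are not known exactly. Their poses are not given: they have to be found in the camera images.
- case: Grey open-topped steel test case fixed to the bench, 190 (x) x 230 (y) x 85 (z) mm. Origin: centre of its underside on the bench, z up. Its -x side is the front, towards the robot; its yaw on the bench varies by about 0.2 rad either way. It carries the hinged lid.
- lid (a joint): Angle of the case's lid in rad: 0 closed and level, growing as the front edge rises; stop at 1.3. The lid turns freely, weighs about 0.3 to 0.55 kg and falls shut from any angle. It is a flat aluminium plate 200 (x) x 260 (y) x 8 mm centred over the case (15 mm overhang left and right, 5 mm front and back); closed, its top face is 93 mm above the bench.
- lid_grip (a point): Centre of the black grip tongue that sticks out level from the middle of the lid's front edge: 55 mm long (x), 24 wide (y), 18 thick, free at both sides, in front and below. This point is 28 mm in front of the lid's edge, 228 mm from the hinge axis and 89 mm above the bench when closed; at 45 degrees it is 160 mm higher. Axes turn with the lid (x to the hinge, z up when closed).
- lid_hinge (a point): Point on the lid's hinge axis, which runs along the case's y at its back (+x), 100 mm behind the case's centre and 85 mm above the bench, midway along the lid. The grip point is 228 mm in front of it and 4 mm above when closed.
- catch_tray: Blue open tray fixed to the bench close against the right (-y) side of the case, 180 (x) x 140 (y) x 50 (z) mm outside, walls and floor 4 mm, same yaw as the case. The lid's right edge overhangs its near wall by 8 to 11 mm, so what is pushed off that edge falls in. Origin: centre of its underside, z up.
- offcut_a: Loose cream moulded-plastic offcut, 12 g, lying flat on the closed lid at the start: plain bar 24 x 10 x 10 mm. Origin: centre of its underside, z up.
- offcut_b: Loose cream moulded-plastic offcut, 12 g, lying flat on the closed lid at the start: L shape 22 x 19 x 9 mm. Origin: centre of its underside, z up.
- offcut_c: Loose cream moulded-plastic offcut, 12 g, lying flat on the closed lid at the start: short stub 18 x 15 x 10 mm. Origin: centre of its underside, z up.
- offcut_d: Loose cream moulded-plastic offcut, 12 g, lying flat on the closed lid at the start: cross 24 x 20 x 10 mm. Origin: centre of its underside, z up.
- scraper: Loose grey plastic scraper block with a thin steel sole, 0.13 to 0.21 kg, standing upright on the bench to the left of the case. Block 140 mm long (x) x 28 mm thick (y) x 36 mm high; on top of its middle a grip 75 mm long (x) x 22 mm thick (y), from 35 to 71 mm above the sole. Origin: centre of the sole's underside, z up. Push with its long side.
- motor_can: Bystander: dark steel motor can, upright, 58 mm diameter, 72 mm high with its shaft, left of the case in front of or behind the scraper. Origin: centre of its underside.
- end_cap: Bystander: cream moulded end cap, 48 mm diameter, 28 mm high, on the bench in front of the case on the right. Origin: centre of its underside.
- driver: Bystander: screwdriver, 180 mm long, lying on the bench at the right. Origin: centre of its underside.
- bottle: Bystander: white bottle, 52 mm diameter, 130 mm high, standing to the right of the catch tray. Origin: centre of its underside.
Things that resemble listed ones, but are neither listed nor needed, are in the scene too. What is shaped like the catch_tray but yellow is not meant. Several things look just like the scraper: the one meant starts farthest from the robot's base.

How it is judged:
By the outcome, as a careful person would: the job done as asked, in the order asked, and still so for the second after the job is handed in, while the arm keeps its last pose, push and grip.
It also fails if it takes over 61 s, if anything falls off the work surface, if the arm or the gripper's body presses on something with over 40 N, if the wrist force passes 120 N, or if a joint passes its speed limit or range.

## Working session

There is one attempt and no reset: what is moved stays moved. The work goes in short steps, Python scripts to look and compute and a tool call to move; the robot and the scene stay as the last step left them, time stands still between calls to the robot, and variables do not carry over. Pictures are saved under pics/ and viewed, about 8 in all and at most 12, crops included, and the job is handed in when it is done.

Besides the shell and the picture viewer there is one more tool, called as name(argument=value, ...), one argument or row to a line, values as JSON. servo_tool: Moves the arm, as the interface text tells. Its arguments: {"type":"object","properties":{"targets":{"type":"array","items":{"type":"array"}},"gripper":{"type":"number"}},"required":["targets"]}

```bash
mkdir -p pics; cat > h.py <<'E'
import numpy as np, cv2
from rig import telemetry, eyes, order, bot
def snap(name,f):
    s=telemetry.read_state(); c=eyes.capture(name); cv2.imwrite(f'pics/{f}.png',c['pixels'])
    if 'extrinsics' in c: T=np.array(c['extrinsics'])
    else:
        W=np.eye(4);W[:3,:3]=s['tcp_rot'];W[:3,3]=s['position'];T=W@np.array(c['T_tool_cam'])
    np.savez(f'pics/{f}.npz',K=c['intrinsics'],k1=c['k1'],T=T); return c
def ld(f): d=np.load(f'pics/{f}.npz'); return d['K'],float(d['k1']),d['T']
def ray(f,u,v):
    K,k1,T=ld(f); p=np.linalg.solve(K,[u,v,1])[:2]; q=p.copy()
    for _ in range(30): q=p/(1+k1*q@q)
    return T[:3,3],T[:3,:3]@np.array([q[0],q[1],1])
def at(f,u,v,z): o,d=ray(f,u,v); return o+d*(z-o[2])/d[2]
def proj(f,P):
    K,k1,T=ld(f); c=np.linalg.inv(T)@np.append(P,1); q=c[:2]/c[2]; q=q*(1+k1*q@q); return (K@np.append(q,1))[:2]
E
python3 - <<'E'
from h import *
snap('top','top0');snap('side','side0')
for n in('top0','side0'):
    K,k1,T=ld(n);print(n,T.round(3).tolist(),K.round(1).tolist(),k1)
s=telemetry.read_state();print({k:np.round(v,3).tolist() for k,v in s.items()})
a=[cv2.imread(f'pics/{n}.png') for n in('top0',)]
cv2.imwrite('pics/top0b.png',cv2.resize(a[0],(800,600),interpolation=cv2.INTER_CUBIC))
E
```

```text
top0 [[-0.002, -0.99, 0.143, 0.359], [-1.0, 0.006, 0.024, 0.034], [-0.024, -0.143, -0.989, 1.305], [0.0, 0.0, 0.0, 1.0]] [[428.9, 0.0, 277.3], [0.0, 428.9, 211.8], [0.0, 0.0, 1.0]] 0.0028424512660162396
side0 [[-0.939, -0.207, 0.275, 0.165], [-0.344, 0.53, -0.775, 1.1], [0.014, -0.822, -0.569, 0.862], [0.0, 0.0, 0.0, 1.0]] [[394.8, 0.0, 276.6], [0.0, 394.8, 206.6], [0.0, 0.0, 1.0]] -0.02303243387019852
{'time_s': 0.1, 'joint_positions': [-74.8, 30.276, 82.151, -0.0, 67.687, -10.226], 'qvel': [0.014, -0.08, -0.121, 0.051, 0.072, 0.14], 'tau': [-0.001, -44.098, -17.715, 0.064, 0.053, -0.0], 'position': [0.268, -0.564, 0.222], 'tcp_rot': [[0.903, 0.429, -0.001], [0.429, -0.903, 0.002], [0.0, -0.002, -1.0]], 'force': [-0.088, 0.165, -0.52], 'moment': [-0.034, -0.0, -0.001], 'opening': 1.0}
```

View pics/top0b.png

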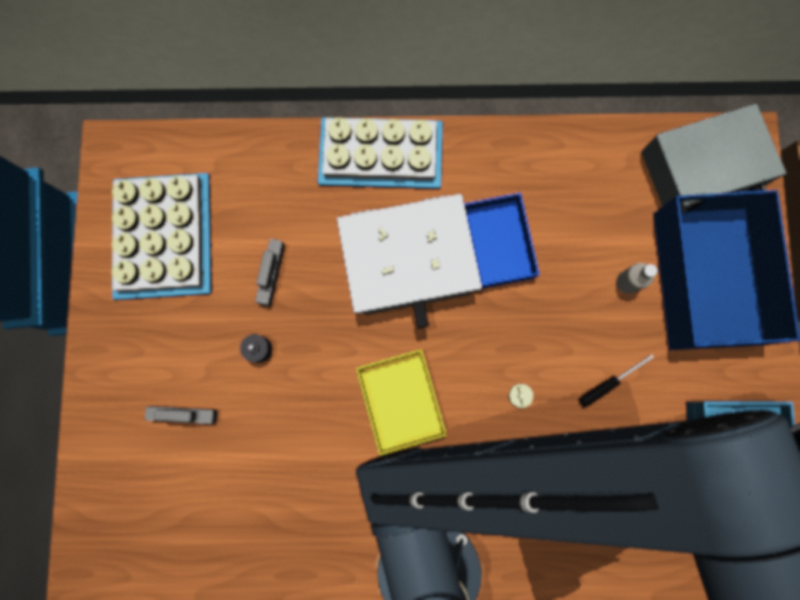

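View pics/side0.png

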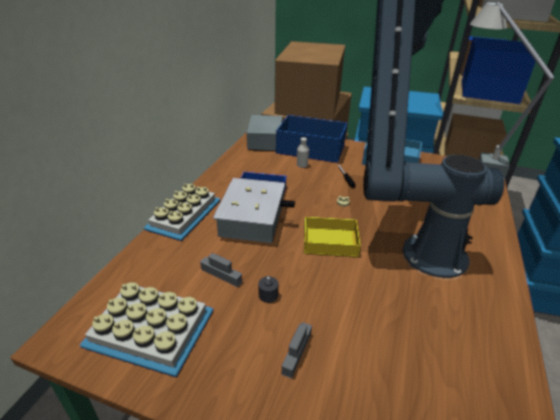

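Top picture (800x600 scale): the lid is at (338,215)-(482,289) with four offcuts, the tongue at (420,315) and the blue tray to its right. Two scraper-like blocks show, at (270,272) and (180,416). The motor can is at (256,348). Next I measure all of these and crop the scraper candidates.

```bash
python3 - <<'E'
from h import *
im=cv2.imread('pics/top0.png'); hsv=cv2.cvtColor(im,cv2.COLOR_BGR2HSV)
s=.7
# lid
m=((hsv[...,1]<35)&(hsv[...,2]>140)).astype(np.uint8); roi=np.zeros_like(m); roi[130:225,230:345]=1; m*=roi
cs,_=cv2.findContours(m,cv2.RETR_EXTERNAL,cv2.CHAIN_APPROX_NONE); c=max(cs,key=cv2.contourArea)
P=np.array([at('top0',*p[0],.093)[:2] for p in c],np.float32); r=cv2.minAreaRect(P); print('lid',r,cv2.boxPoints(r).round(3).tolist())
# offcuts
for u,v in [(382,234),(431,236),(388,270),(435,264),(420,318)]: print('pt',at('top0',u*s,v*s,.1).round(3))
for n,(x0,y0,x1,y1) in dict(far=(250,230,292,312),near=(138,400,222,432)).items():
    x0,y0,x1,y1=[int(k*s) for k in(x0,y0,x1,y1)]
    sub=hsv[y0:y1,x0:x1]; mm=(sub[...,1]<90).astype(np.uint8)
    cs,_=cv2.findContours(mm,cv2.RETR_EXTERNAL,cv2.CHAIN_APPROX_NONE); c=max(cs,key=cv2.contourArea)
    P=np.array([at('top0',p[0][0]+x0,p[0][1]+y0,.03)[:2] for p in c],np.float32); r=cv2.minAreaRect(P); print(n,r,np.hypot(*r[0]))
for n,(u,v,z) in dict(can=(256,348,.06),bottle=(645,270,.13),cap=(521,396,.028),t1=(524,196,.05),t2=(537,276,.05),t3=(482,287,.05)).items(): print(n,at('top0',u*s,v*s,z).round(3))
a=im[155:305,90:210]; b=cv2.imread('pics/side0.png')[240:390,190:330]
cv2.imwrite('pics/crop1.png',np.hstack([cv2.resize(a,(400,500),interpolation=2),cv2.resize(b,(400,500),interpolation=2)]))
E
```

```text
lid ((0.6385029554367065, 0.03826035559177399), (0.20123617351055145, 0.25865286588668823), 10.675344467163086) [[0.515999972820282, 0.1469999998807907], [0.5640000104904175, -0.10700000077486038], [0.7609999775886536, -0.07000000029802322], [0.7129999995231628, 0.18400000035762787]]
pt [0.674 0.091 0.1  ]
pt [ 0.669 -0.008  0.1  ]
pt [0.6   0.079 0.1  ]
pt [ 0.611 -0.015  0.1  ]
pt [0.503 0.016 0.1  ]
far ((0.612790584564209, 0.3378855884075165), (0.03866959735751152, 0.14352920651435852), 78.56315612792969) 0.6997706562753533
near ((0.31226810812950134, 0.5116271376609802), (0.14485251903533936, 0.02944369614124298), 87.35536193847656) 0.5993944438731023
can [0.447 0.35  0.06 ]
bottle [ 0.59  -0.419  0.13 ]
cap [ 0.349 -0.191  0.028]
t1 [ 0.767 -0.207  0.05 ]
t2 [ 0.595 -0.228  0.05 ]
t3 [ 0.573 -0.114  0.05 ]
```

View pics/crop1.png

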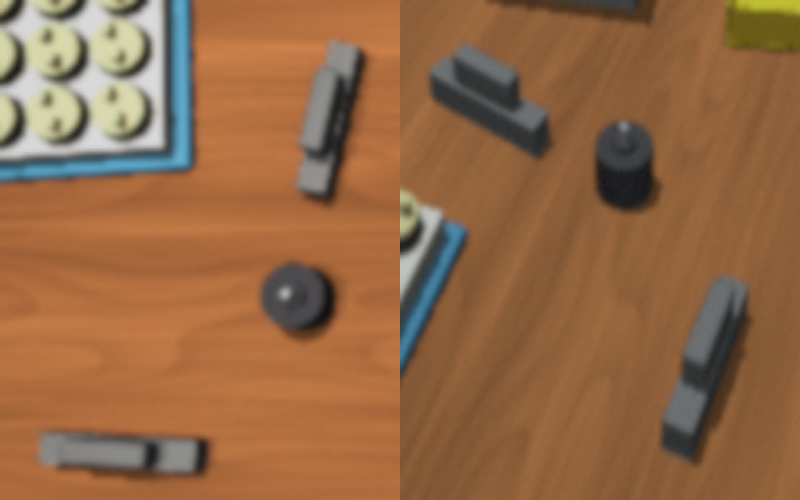

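Two blocks look like the scraper. The one at (270,272) is 0.70 m from the base and the one at (180,416) is 0.60 m. Both show the same stepped shape in the crop, so the far one at (270,272) is meant. The lid measures 201x259 mm, which agrees with the description, at yaw 10.7° and centre (0.6385, 0.038).

```bash
cat >> h.py <<'E'
from scipy.spatial.transform import Rotation as Ro
def Rt(yaw,tilt=0):
    # tool down, tool x along yaw; tilt>0: tool z leans towards +tool x
    return Ro.from_euler('z',yaw,degrees=True)*Ro.from_matrix(np.diag([1.,-1,-1]))*Ro.from_euler('y',tilt,degrees=True)
def go(p,yaw,tilt=0,p0=None,R0=None):
    s=telemetry.read_state(); R0=Ro.from_matrix(np.array(s['tcp_rot'])) if R0 is None else R0
    p0=np.array(s['position']) if p0 is None else p0
    print('shift',R0.inv().apply(np.array(p)-p0).round(4),'turn',(R0.inv()*Rt(yaw,tilt)).as_rotvec().round(4))
E
python3 - <<'E'
from h import *
c=eyes.capture('wrist'); print(np.round(c['T_tool_cam'],3),np.round(c['intrinsics'],0))
go([.58,.338,.26],-11.4); print(bot.tcp_to_grasp)
E
```

```text
[[-0.001 -0.965 -0.262  0.071]
 [ 1.    -0.001  0.    -0.001]
 [-0.    -0.262  0.965 -0.162]
 [ 0.     0.     0.     1.   ]] [[351.   0. 283.]
 [  0. 351. 209.]
 [  0.   0.   1.]]
shift [ 0.6688 -0.6808 -0.0369] turn [-1.600e-03  3.000e-04  6.428e-01]
0.0187
```

servo_tool(
  targets=[
    [[0.669,-0.681,-0.037],[0,0,0.643]],
    [[0.669,-0.681,-0.037],[0,0,0.643]],
    [[0.669,-0.681,-0.037],[0,0,0.643]],
    [[0.669,-0.681,-0.037],[0,0,0.643]],
    [[0.669,-0.681,-0.037],[0,0,0.643]],
    [[0.669,-0.681,-0.037],[0,0,0.643]],
    [[0.669,-0.681,-0.037],[0,0,0.643]],
    [[0.669,-0.681,-0.037],[0,0,0.643]],
    [[0.669,-0.681,-0.037],[0,0,0.643]],
    [[0.669,-0.681,-0.037],[0,0,0.643]],
    [[0.669,-0.681,-0.037],[0,0,0.643]],
    [[0.669,-0.681,-0.037],[0,0,0.643]],
  ],
  gripper=0.087,
)

```text
time_s: 1.65
position: [0.5135, 0.146, 0.2516]
tcp_rot: [[0.98, -0.198, 0.0], [-0.198, -0.98, -0.0], [0.0, 0.0, -1.0]]
force: [1.0, -0.5, 0.4]
opening: 0.997
```

```bash
python3 -c "
from h import *
s=telemetry.read_state();print(s['time_s'],s['joint_positions']);go([.58,.338,.26],-11.4)"
```

```text
1.65 [ 3.88254333e+00  2.11668133e+01  9.31828542e+01 -1.79688585e-02
  6.56435096e+01  1.05284623e+02]
shift [ 0.0273 -0.2013 -0.0084] turn [ 0.0002 -0.0002  0.0001]
```

servo_tool(
  targets=[
    [[0.027,-0.201,-0.008],[0,0,0]],
    [[0.027,-0.201,-0.008],[0,0,0]],
    [[0.027,-0.201,-0.008],[0,0,0]],
    [[0.027,-0.201,-0.008],[0,0,0]],
    [[0.027,-0.201,-0.008],[0,0,0]],
    [[0.027,-0.201,-0.008],[0,0,0]],
  ],
)

```text
time_s: 2.4
position: [0.5787, 0.3338, 0.2592]
tcp_rot: [[0.98, -0.199, -0.002], [-0.199, -0.98, -0.001], [-0.001, 0.002, -1.0]]
force: [0.2, -0.9, 0.3]
opening: 1.0
```

```bash
python3 - <<'E'
from h import *
snap('wrist','w1'); s=telemetry.read_state();print(s['position'])
im=cv2.imread('pics/w1.png')
P=[.613,.338];R=Ro.from_euler('z',-11.4,degrees=True).as_matrix()
for z,l,w in((.071,.0375,.011),(.036,.07,.014)):
    q=np.array([proj('w1',np.array([*P,0])+R@[a*l,b*w,0]+[0,0,z]) for a,b in((1,1),(1,-1),(-1,-1),(-1,1))])
    cv2.polylines(im,[np.int32(q)],1,(0,0,255) if z>.05 else (0,255,0),1)
cv2.imwrite('pics/w1b.png',im)
E
```

```text
[0.57889523 0.33369499 0.25947219]
```

View pics/w1b.png

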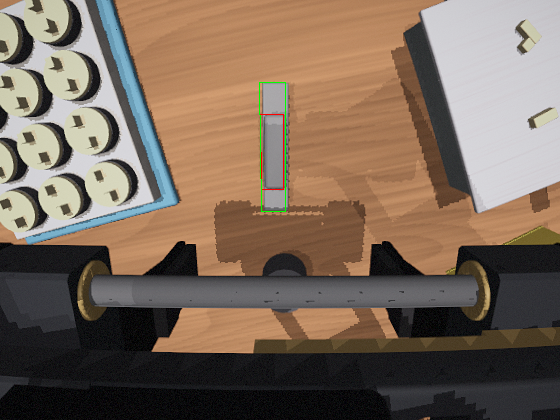

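The wrist view shows the scraper at (273,147). The projected outline, centre (0.613, 0.338) at yaw -11.4°, fits to about 1 px. I'll descend onto it.

```bash
python3 -c "
from h import *
go([.613,.3375,.12],-11.4);go([.613,.3375,.042],-11.4)"
```

```text
shift [ 0.0328 -0.0107  0.1394] turn [ 0.0013  0.0011 -0.002 ]
shift [ 0.0329 -0.0108  0.2174] turn [ 0.0013  0.0011 -0.002 ]
```

servo_tool(
  targets=[
    [[0.033,-0.009,0.05],[0,0,0]],
    [[0.033,-0.009,0.1],[0,0,0]],
    [[0.033,-0.009,0.14],[0,0,0]],
    [[0.033,-0.009,0.14],[0,0,0]],
    [[0.033,-0.009,0.14],[0,0,0]],
  ],
)

```text
time_s: 3.08
position: [0.6148, 0.3374, 0.1216]
tcp_rot: [[0.98, -0.199, 0.003], [-0.199, -0.98, 0.001], [0.003, -0.001, -1.0]]
force: [0.8, 0.6, -0.0]
opening: 1.0
```

```bash
python3 -c "
from h import *
go([.613,.3375,.042],-11.4)"
```

```text
shift [-0.002   0.0004  0.0796] turn [-0.0015 -0.0025 -0.0014]
```

servo_tool(
  targets=[
    [[-0.001,0,0.03],[0,0,0]],
    [[-0.001,0,0.06],[0,0,0]],
    [[-0.001,0,0.079],[0,0,0]],
    [[-0.001,0,0.079],[0,0,0]],
    [[-0.001,0,0.079],[0,0,0]],
  ],
)

```text
time_s: 3.7
position: [0.6139, 0.3385, 0.0423]
tcp_rot: [[0.98, -0.198, 0.003], [-0.198, -0.98, 0.001], [0.003, -0.002, -1.0]]
force: [0.3, 0.4, -0.1]
opening: 0.999
```

servo_tool(
  targets=[
    [[0,0,0],[0,0,0]],
    [[0,0,0],[0,0,0]],
    [[0,0,0],[0,0,0]],
    [[0,0,0],[0,0,0]],
    [[0,0,0],[0,0,0]],
    [[0,0,0],[0,0,0]],
  ],
  gripper=0.0,
)

```text
time_s: 4.45
position: [0.6125, 0.3381, 0.0405]
tcp_rot: [[0.98, -0.198, -0.0], [-0.198, -0.98, -0.0], [-0.0, 0.0, -1.0]]
force: [0.6, -0.6, -0.6]
opening: 0.405
```

```bash
python3 -c "
from h import *
s=telemetry.read_state();print(s['position'],s['opening']*.087,s['force'],np.array(s['tcp_rot']).round(4).tolist())"
```

```text
[0.612497   0.33808196 0.04052855] 0.03525687586843864 [ 0.55125222 -0.60475249 -0.57056133] [[0.9802, -0.1979, -0.0002], [-0.1979, -0.9802, -0.0], [-0.0001, 0.0001, -1.0]]
```

servo_tool(
  targets=[
    [[0,0,0],[0,0,0]],
    [[0,0,0],[0,0,0]],
    [[0,0,0],[0,0,0]],
    [[0,0,0],[0,0,0]],
    [[0,0,0],[0,0,0]],
  ],
)

```text
time_s: 5.08
position: [0.6124, 0.3379, 0.0405]
tcp_rot: [[0.98, -0.198, -0.0], [-0.198, -0.98, -0.0], [-0.0, 0.0, -1.0]]
force: [-0.5, -0.3, -0.1]
opening: 0.249
```

servo_tool(
  targets=[
    [[0,0,-0.04],[0,0,0]],
    [[0,0,-0.08],[0,0,0]],
    [[0,0,-0.12],[0,0,0]],
    [[0,0,-0.14],[0,0,0]],
    [[0,0,-0.14],[0,0,0]],
    [[0,0,-0.14],[0,0,0]],
  ],
)

```text
time_s: 5.82
position: [0.6115, 0.3378, 0.179]
tcp_rot: [[0.98, -0.198, -0.003], [-0.198, -0.98, -0.001], [-0.003, 0.001, -1.0]]
force: [-0.9, 0.5, -2.8]
opening: 0.249
```

```bash
python3 - <<'E'
from h import *
s=telemetry.read_state();print(s['position'],s['opening']*.087,s['force'])
C=np.array([.6385,.0383]);e=Ro.from_euler('z',10.7,degrees=True).as_matrix()[:2,:2]
for y,z in((.105,.18),(.105,.136),(-.133,.136)):
    p=[*(C+e@[.004,y]),z];print(np.round(p,4));go(p,10.7)
E
```

```text
[0.61145673 0.3378178  0.17903684] 0.02163752994718023 [-0.87474514  0.48490455 -2.81389431]
[0.6229 0.1422 0.18  ]
shift [ 0.05    0.1895 -0.0008] turn [ 0.0008  0.0028 -0.386 ]
[0.6229 0.1422 0.136 ]
shift [0.0501 0.1894 0.0432] turn [ 0.0008  0.0028 -0.386 ]
[ 0.6671 -0.0916  0.136 ]
shift [0.1397 0.4099 0.0432] turn [ 0.0008  0.0028 -0.386 ]
```

servo_tool(
  targets=[
    [[0.01,0.04,-0.001],[0,0,-0.08]],
    [[0.025,0.09,-0.001],[0,0,-0.18]],
    [[0.04,0.14,-0.001],[0,0,-0.28]],
    [[0.05,0.189,-0.001],[0,0,-0.386]],
    [[0.05,0.189,-0.001],[0,0,-0.386]],
    [[0.05,0.189,-0.001],[0,0,-0.386]],
  ],
)

```text
time_s: 6.58
position: [0.6234, 0.1431, 0.1802]
tcp_rot: [[0.983, 0.184, -0.003], [0.184, -0.983, 0.001], [-0.002, -0.001, -1.0]]
force: [-0.3, 1.0, -1.4]
opening: 0.251
```

```bash
python3 - <<'E'
from h import *
s=telemetry.read_state();print(s['position'],s['force'])
snap('wrist','w2');snap('top','top1')
C=np.array([.6385,.0383]);e=Ro.from_euler('z',10.7,degrees=True).as_matrix()[:2,:2]
for z in(.145,.1355): go([*(C+e@[.004,.105]),z],10.7)
a=cv2.imread('pics/w2.png');b=cv2.imread('pics/top1.png')[120:270,200:400]
cv2.imwrite('pics/c2.png',np.hstack([cv2.resize(a,(400,300)),cv2.resize(b,(400,300),interpolation=2)]))
E
```

```text
[0.62343117 0.14306004 0.18018554] [-0.32981836  1.04937296 -1.41875451]
shift [-0.001   0.0018  0.0357] turn [-0.0006  0.0014  0.001 ]
shift [-0.001   0.0018  0.0452] turn [-0.0006  0.0014  0.001 ]
```

View pics/c2.png

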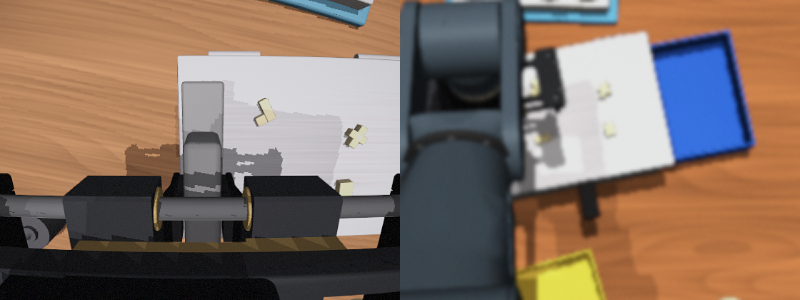

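The scraper is parallel to the lid's edge, and its length spans all the offcuts: L at (263,110), cross (356,135), stub (345,187) and the bar behind the jaw. Now I lower it, then sweep.

servo_tool(
  targets=[
    [[-0.001,0.001,0.02],[0,0,0]],
    [[-0.001,0.001,0.035],[0,0,0]],
    [[-0.001,0.001,0.045],[0,0,0]],
    [[-0.001,0.001,0.045],[0,0,0]],
    [[-0.001,0.001,0.045],[0,0,0]],
  ],
)

```text
time_s: 7.3
position: [0.6239, 0.1419, 0.137]
tcp_rot: [[0.983, 0.186, 0.001], [0.186, -0.983, 0.0], [0.001, 0.0, -1.0]]
force: [0.5, -0.1, -1.3]
opening: 0.249
```

```bash
python3 - <<'E'
from h import *
s=telemetry.read_state();print(s['position'],s['force'])
C=np.array([.6385,.0383]);e=Ro.from_euler('z',10.7,degrees=True).as_matrix()[:2,:2]
for y in(-.09,-.133): go([*(C+e@[.004,y]),.1352],10.7)
E
```

```text
[0.62385753 0.14193563 0.13701156] [ 0.45376908 -0.14064519 -1.3307739 ]
shift [-0.0009  0.1946  0.0018] turn [ 0.0001 -0.001   0.0002]
shift [-0.0009  0.2376  0.0018] turn [ 0.0001 -0.001   0.0002]
```

servo_tool(
  targets=[
    [[-0.001,0.012,0.002],[0,0,0]],
    [[-0.001,0.026,0.002],[0,0,0]],
    [[-0.001,0.04,0.002],[0,0,0]],
    [[-0.001,0.054,0.002],[0,0,0]],
    [[-0.001,0.068,0.002],[0,0,0]],
    [[-0.001,0.082,0.002],[0,0,0]],
    [[-0.001,0.096,0.002],[0,0,0]],
    [[-0.001,0.11,0.002],[0,0,0]],
    [[-0.001,0.124,0.002],[0,0,0]],
    [[-0.001,0.136,0.002],[0,0,0]],
    [[-0.001,0.148,0.002],[0,0,0]],
    [[-0.001,0.16,0.002],[0,0,0]],
  ],
)

```text
time_s: 8.8
position: [0.6522, -0.0163, 0.1346]
tcp_rot: [[0.983, 0.186, -0.0], [0.186, -0.983, 0.0], [-0.0, -0.0, -1.0]]
force: [0.5, 0.5, -0.9]
opening: 0.25
```

```bash
python3 - <<'E'
from h import *
s=telemetry.read_state();print(s['position'],s['force'])
snap('side','s2');snap('wrist','w3')
C=np.array([.6385,.0383]);e=Ro.from_euler('z',10.7,degrees=True).as_matrix()[:2,:2]
for y in(-.133,-.14): go([*(C+e@[.004,y]),.1352],10.7)
E
```

```text
[ 0.65217207 -0.01628522  0.13457916] [ 0.52158998  0.52707879 -0.900322  ]
shift [ 0.0006  0.0757 -0.0005] turn [ 0.0009 -0.0006 -0.0012]
shift [ 0.0006  0.0827 -0.0005] turn [ 0.0009 -0.0006 -0.0012]
```

View pics/w3.png

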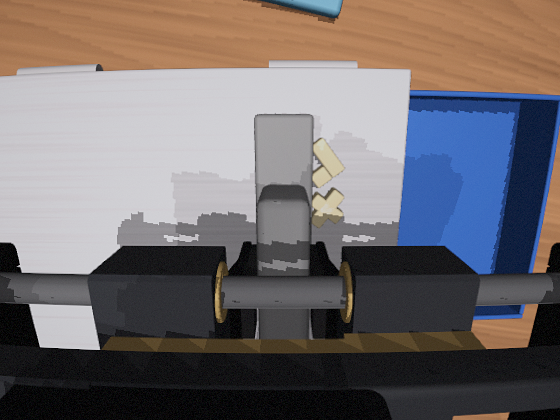

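The L (328,162) and the cross (327,205) are being pushed ahead. The other two are hidden under the gripper. I go on over the edge.

servo_tool(
  targets=[
    [[0,0.01,0],[0,0,0]],
    [[0,0.02,0],[0,0,0]],
    [[0,0.03,0],[0,0,0]],
    [[0,0.04,0],[0,0,0]],
    [[0,0.05,0],[0,0,0]],
    [[0,0.06,0],[0,0,0]],
    [[0,0.07,0],[0,0,0]],
    [[0,0.079,0],[0,0,0]],
    [[0,0.082,0],[0,0,0]],
    [[0,0.082,0],[0,0,0]],
    [[0,0.082,0],[0,0,0]],
  ],
)

```text
time_s: 10.28
position: [0.6672, -0.0958, 0.1345]
tcp_rot: [[0.983, 0.186, -0.0], [0.186, -0.983, 0.0], [-0.0, -0.0, -1.0]]
force: [0.2, -0.2, -0.6]
opening: 0.245
```

servo_tool(
  targets=[
    [[0,0,-0.02],[0,0,0]],
    [[0,0,-0.05],[0,0,0]],
    [[0,-0.05,-0.09],[0,0,0]],
    [[0,-0.11,-0.11],[0,0,0]],
    [[0,-0.17,-0.11],[0,0,0]],
    [[0,-0.22,-0.11],[0,0,0]],
    [[0,-0.22,-0.11],[0,0,0]],
  ],
)

```text
time_s: 11.15
position: [0.6247, 0.1245, 0.2448]
tcp_rot: [[0.981, 0.192, -0.001], [0.192, -0.981, 0.001], [-0.001, -0.001, -1.0]]
force: [-0.0, -1.0, -1.4]
opening: 0.247
```

```bash
python3 - <<'E'
from h import *
s=telemetry.read_state();print(s['position'],s['force'])
snap('wrist','w4');snap('top','top2')
go([.6125,.338,.12],-11.4);go([.6125,.338,.0415],-11.4)
a=cv2.imread('pics/w4.png');b=cv2.imread('pics/top2.png')[120:270,200:400]
cv2.imwrite('pics/c4.png',np.hstack([cv2.resize(a,(400,300)),cv2.resize(b,(400,300),interpolation=2)]))
E
```

```text
[0.62467751 0.12447138 0.2448277 ] [-0.03233952 -0.96456138 -1.37505223]
shift [ 0.0273 -0.2162  0.1245] turn [ 7.000e-04 -2.000e-04  3.878e-01]
shift [ 0.0273 -0.2162  0.203 ] turn [ 7.000e-04 -2.000e-04  3.878e-01]
```

View pics/c4.png

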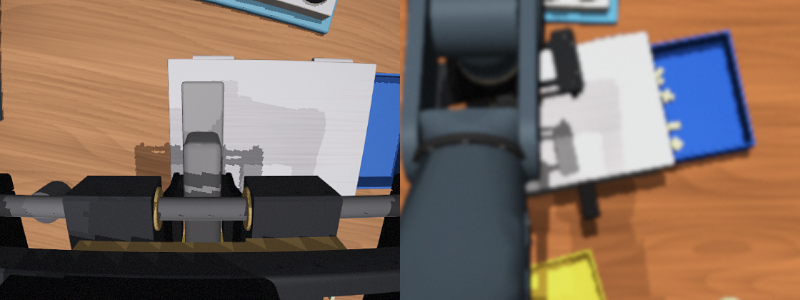

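The lid is bare in the visible part, and four cream pieces show in the tray at (660,75), (668,97), (672,127) and (677,143). I'll put the scraper back where it stood.

servo_tool(
  targets=[
    [[0.006,-0.05,0.0],[0,0,0.1]],
    [[0.013,-0.1,0.02],[0,0,0.2]],
    [[0.02,-0.15,0.05],[0,0,0.3]],
    [[0.027,-0.2,0.08],[0,0,0.388]],
    [[0.027,-0.216,0.12],[0,0,0.388]],
    [[0.027,-0.216,0.16],[0,0,0.388]],
    [[0.027,-0.216,0.185],[0,0,0.388]],
    [[0.027,-0.216,0.195],[0,0,0.388]],
    [[0.027,-0.216,0.195],[0,0,0.388]],
  ],
)

```text
time_s: 12.38
position: [0.6135, 0.3361, 0.0491]
tcp_rot: [[0.98, -0.201, -0.001], [-0.201, -0.98, -0.0], [-0.001, 0.0, -1.0]]
force: [0.3, -0.6, -2.3]
opening: 0.251
```

```bash
python3 - <<'E'
from h import *
s=telemetry.read_state();print(s['position'],s['force'],np.array(s['tcp_rot'])[:,2])
go([.6125,.338,.0408],-11.4)
E
```

```text
[0.61346796 0.33613606 0.04914956] [ 0.26593036 -0.58138915 -2.27478421] [-5.88392540e-04 -3.56310665e-04 -9.99999763e-01]
shift [-0.0013 -0.0016  0.0083] turn [ 0.0005  0.0005 -0.0037]
```

servo_tool(
  targets=[
    [[-0.001,0,0.004],[0,0,0]],
    [[-0.001,0,0.007],[0,0,0]],
    [[-0.001,0,0.0085],[0,0,0]],
    [[-0.001,0,0.0085],[0,0,0]],
    [[-0.001,0,0.0085],[0,0,0]],
  ],
)

```text
time_s: 13.0
position: [0.612, 0.3375, 0.0413]
tcp_rot: [[0.98, -0.2, 0.0], [-0.2, -0.98, 0.0], [0.0, -0.0, -1.0]]
force: [-0.7, 0.1, -1.4]
opening: 0.248
```

servo_tool(
  targets=[
    [[0,0,0.0005],[0,0,0]],
    [[0,0,0.001],[0,0,0]],
    [[0,0,0.001],[0,0,0]],
    [[0,0,0.001],[0,0,0]],
  ],
)

```text
time_s: 13.5
position: [0.612, 0.3375, 0.0405]
tcp_rot: [[0.98, -0.2, 0.0], [-0.2, -0.98, 0.0], [0.0, -0.0, -1.0]]
force: [-1.6, -1.0, 1.8]
opening: 0.252
```

servo_tool(
  targets=[
    [[0,0,0],[0,0,0]],
    [[0,0,0],[0,0,0]],
    [[0,0,0],[0,0,0]],
    [[0,0,0],[0,0,0]],
    [[0,0,0],[0,0,0]],
    [[0,0,0],[0,0,0]],
  ],
  gripper=0.06,
)

```text
time_s: 14.25
position: [0.6119, 0.3374, 0.0401]
tcp_rot: [[0.98, -0.2, -0.0], [-0.2, -0.98, 0.0], [-0.0, -0.0, -1.0]]
force: [0.3, 0.0, 0.7]
opening: 0.685
```

servo_tool(
  targets=[
    [[0,0,-0.02],[0,0,0]],
    [[0,0,-0.05],[0,0,0]],
    [[0,0,-0.1],[0,0,0]],
    [[0,0,-0.16],[0,0,0]],
    [[-0.02,0,-0.2],[0,0,0]],
    [[-0.02,0,-0.2],[0,0,0]],
    [[-0.02,0,-0.2],[0,0,0]],
  ],
)

```text
time_s: 15.12
position: [0.592, 0.3413, 0.2407]
tcp_rot: [[0.98, -0.2, 0.0], [-0.2, -0.98, -0.0], [0.0, -0.0, -1.0]]
force: [-0.7, -0.2, -1.2]
opening: 0.687
```

```bash
python3 - <<'E'
from h import *
s=telemetry.read_state();print(s['time_s'],s['position'],s['force'],s['opening'])
C=np.array([.6385,.0383]);e=Ro.from_euler('z',10.7,degrees=True).as_matrix()[:2,:2]
print('grip',C+e@[-.128,0],'hinge',C+e@[.1,0])
for p,z,t in(([-.15,.0],.27,0),([-.15,.0],.27,25)): 
    q=[*(C+e@p),z];print(q);go(q,10.7,t)
print(Rt(10.7,25).as_matrix()[:,2])
snap('side','s3');snap('wrist','w5')
a=cv2.imread('pics/w5.png');b=cv2.imread('pics/s3.png')[130:310,160:400]
cv2.imwrite('pics/c5.png',np.hstack([cv2.resize(a,(400,300)),cv2.resize(b,(400,300),interpolation=2)]))
E
```

```text
15.125 [0.59198551 0.34125828 0.24068159] [-0.70125987 -0.16914089 -1.222161  ] 0.6872229591616416
grip [0.51272556 0.01453467] hinge [0.73676128 0.05686666]
[np.float64(0.49110808051845767), np.float64(0.010450007692163425), 0.27]
shift [-0.0328  0.3443 -0.0294] turn [ 0.     -0.0005 -0.3878]
[np.float64(0.49110808051845767), np.float64(0.010450007692163425), 0.27]
shift [-0.0328  0.3443 -0.0294] turn [ 0.0846  0.4303 -0.3815]
[ 0.41527011  0.0784661  -0.90630779]
```

View pics/c5.png

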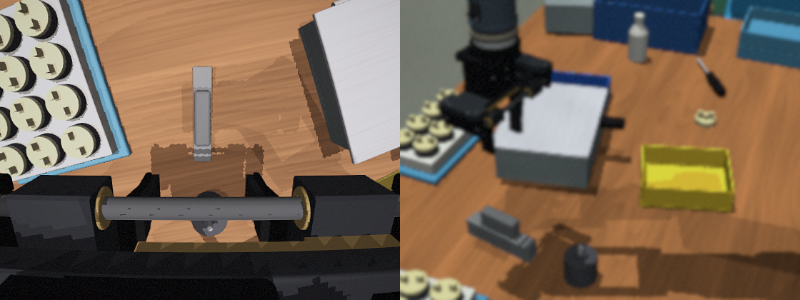

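The scraper stands upright at its old place (wrist (202,110), side (500,232)) and the lid looks bare. Next I move above the grip tongue with the tool tilted 25° forward.

servo_tool(
  targets=[
    [[-0.005,0.05,-0.03],[0.014,0.07,-0.064]],
    [[-0.01,0.1,-0.03],[0.028,0.14,-0.127]],
    [[-0.015,0.16,-0.03],[0.042,0.215,-0.19]],
    [[-0.02,0.22,-0.03],[0.056,0.287,-0.254]],
    [[-0.025,0.28,-0.03],[0.07,0.36,-0.32]],
    [[-0.033,0.33,-0.03],[0.085,0.43,-0.381]],
    [[-0.033,0.344,-0.03],[0.085,0.43,-0.381]],
    [[-0.033,0.344,-0.03],[0.085,0.43,-0.381]],
    [[-0.033,0.344,-0.03],[0.085,0.43,-0.381]],
  ],
  gripper=0.06,
)

```text
time_s: 16.35
position: [0.4913, 0.011, 0.2695]
tcp_rot: [[0.892, 0.184, 0.413], [0.167, -0.983, 0.079], [0.421, -0.002, -0.907]]
force: [-0.1, 0.0, 0.5]
opening: 0.691
```

```bash
python3 - <<'E'
from h import *
s=telemetry.read_state();print(s['time_s'],s['position'],s['joint_positions'].round(1) if hasattr(s['joint_positions'],'round') else s['joint_positions'])
C=np.array([.6385,.0383]);R=Ro.from_euler('z',10.7,degrees=True).as_matrix();O=np.array([*C,0])
snap('wrist','w6');im=cv2.imread('pics/w6.png')
for z in(.098,.080):
    q=np.array([proj('w6',O+R@[x,y,z]) for x,y in((-.1,.012),(-.155,.012),(-.155,-.012),(-.1,-.012))])
    cv2.polylines(im,[np.int32(q)],0,(0,0,255),1)
q=np.array([proj('w6',O+R@[x,y,.093]) for x,y in((-.1,.13),(-.1,-.13),(.1,-.13),(.1,.13))]);cv2.polylines(im,[np.int32(q)],1,(0,255,0),1)
cv2.imwrite('pics/w6b.png',im)
E
```

```text
16.35 [0.49130069 0.01102745 0.26950303] [-19.7   8.1 115.1  20.9  36.9  45.1]
```

View pics/w6b.png

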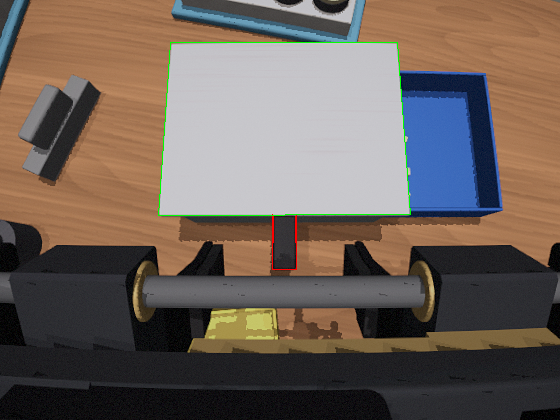

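The outlines fit the lid and tongue (285,242) very well, and the lid is bare. Now I approach along the tool axis.

```bash
python3 - <<'E'
from h import *
g=np.array([.5127,.0145,.089]);z=Rt(10.7,25).as_matrix()[:,2]
go(g+z*(.0187-.08),10.7,25);go(g+z*.0187,10.7,25)
E
```

```text
shift [-0.0568  0.0012  0.1116] turn [-0.0012  0.0017 -0.0006]
shift [-0.0567  0.0012  0.1916] turn [-0.0012  0.0017 -0.0006]
```

servo_tool(
  targets=[
    [[-0.03,0.001,0.05],[0,0,0]],
    [[-0.057,0.001,0.095],[0,0,0]],
    [[-0.057,0.001,0.112],[0,0,0]],
    [[-0.057,0.001,0.135],[0,0,0]],
    [[-0.057,0.001,0.16],[0,0,0]],
    [[-0.057,0.001,0.18],[0,0,0]],
    [[-0.057,0.001,0.192],[0,0,0]],
    [[-0.057,0.001,0.192],[0,0,0]],
    [[-0.057,0.001,0.192],[0,0,0]],
  ],
)

```text
time_s: 17.52
position: [0.5204, 0.0164, 0.072]
tcp_rot: [[0.891, 0.187, 0.414], [0.169, -0.982, 0.079], [0.422, -0.001, -0.907]]
force: [0.0, -0.8, -0.2]
opening: 0.691
```

```bash
python3 - <<'E'
from h import *
g=np.array([.5127,.0145,.089]);z=Rt(10.7,25).as_matrix()[:,2]
go(g+z*.0187,10.7,25);s=telemetry.read_state();print(s['force'])
E
```

```text
shift [ 0.      0.0004 -0.    ] turn [-0.0011  0.0006  0.0007]
[ 0.02154779 -0.83757067 -0.20219334]
```

Spot on. Now I close the gripper.

servo_tool(
  targets=[
    [[0,0,0],[0,0,0]],
    [[0,0,0],[0,0,0]],
    [[0,0,0],[0,0,0]],
    [[0,0,0],[0,0,0]],
    [[0,0,0],[0,0,0]],
    [[0,0,0],[0,0,0]],
    [[0,0,0],[0,0,0]],
    [[0,0,0],[0,0,0]],
  ],
  gripper=0.0,
)

```text
time_s: 18.52
position: [0.5201, 0.0159, 0.0721]
tcp_rot: [[0.891, 0.186, 0.415], [0.168, -0.983, 0.08], [0.422, -0.001, -0.906]]
force: [-2.0, 2.6, 2.0]
opening: 0.274
```

```bash
python3 - <<'E'
from h import *
s=telemetry.read_state();print(s['opening']*.087,s['force'],s['moment'])
R0=Ro.from_matrix(np.array(s['tcp_rot']));p0=np.array(s['position'])
L=Ro.from_euler('z',10.7,degrees=True); H=np.array([.7368,.0569,.085])
for a in range(3,46,3):
    Q=L*Ro.from_euler('y',a,degrees=True)*L.inv()   # +y rot: -x goes up
    p=H+Q.apply(p0-H)
    print(a,R0.inv().apply(p-p0).round(4).tolist(),(R0.inv()*Q*R0).as_rotvec().round(4).tolist(),p.round(3))
E
```

```text
0.023816757818988163 [-1.95592276  2.56448442  1.97204992] [0.37369871 0.19134622 0.24098642]
3 [0.0045, -0.0, -0.0106] [-0.0, -0.0524, 0.0001] [0.52  0.016 0.084]
6 [0.0096, -0.0, -0.021] [-0.0001, -0.1047, 0.0001] [0.52  0.016 0.095]
9 [0.0153, -0.0, -0.0311] [-0.0001, -0.1571, 0.0002] [0.521 0.016 0.107]
12 [0.0214, -0.0001, -0.0409] [-0.0001, -0.2094, 0.0003] [0.522 0.016 0.118]
15 [0.0281, -0.0001, -0.0504] [-0.0002, -0.2618, 0.0003] [0.524 0.017 0.13 ]
18 [0.0352, -0.0001, -0.0595] [-0.0002, -0.3142, 0.0004] [0.527 0.017 0.141]
21 [0.0428, -0.0001, -0.0682] [-0.0002, -0.3665, 0.0004] [0.53  0.018 0.152]
24 [0.0509, -0.0001, -0.0765] [-0.0003, -0.4189, 0.0005] [0.534 0.019 0.163]
27 [0.0593, -0.0001, -0.0844] [-0.0003, -0.4712, 0.0006] [0.538 0.019 0.174]
30 [0.0682, -0.0002, -0.0918] [-0.0003, -0.5236, 0.0006] [0.543 0.02  0.184]
33 [0.0775, -0.0002, -0.0987] [-0.0004, -0.576, 0.0007] [0.548 0.021 0.194]
36 [0.0871, -0.0002, -0.1052] [-0.0004, -0.6283, 0.0008] [0.554 0.022 0.204]
39 [0.097, -0.0002, -0.1111] [-0.0004, -0.6807, 0.0008] [0.56  0.024 0.214]
42 [0.1072, -0.0002, -0.1165] [-0.0005, -0.733, 0.0009] [0.567 0.025 0.223]
45 [0.1177, -0.0002, -0.1214] [-0.0005, -0.7854, 0.0009] [0.575 0.026 0.232]
```

servo_tool(
  targets=[
    [[0.002,0,-0.005],[0,-0.026,0]],
    [[0.0045,0,-0.0106],[0,-0.0524,0]],
    [[0.0096,0,-0.021],[0,-0.1047,0]],
    [[0.0153,0,-0.0311],[0,-0.1571,0]],
    [[0.0214,0,-0.0409],[0,-0.2094,0]],
    [[0.0281,0,-0.0504],[0,-0.2618,0]],
    [[0.0352,0,-0.0595],[0,-0.3142,0]],
    [[0.0352,0,-0.0595],[0,-0.3142,0]],
    [[0.0352,0,-0.0595],[0,-0.3142,0]],
  ],
)

```text
time_s: 19.65
position: [0.5265, 0.0171, 0.1401]
tcp_rot: [[0.976, 0.184, 0.119], [0.182, -0.983, 0.024], [0.121, -0.002, -0.993]]
force: [0.5, 2.4, -2.7]
opening: 0.272
```

```bash
python3 - <<'E'
from h import *
s=telemetry.read_state();print(s['opening']*.087,s['force'],s['moment'],s['joint_positions'])
R0=Ro.from_matrix(np.array(s['tcp_rot']));p0=np.array(s['position'])
L=Ro.from_euler('z',10.7,degrees=True); H=np.array([.7368,.0569,.085])
# measured lid angle by position of grip centre and by tilt
g=p0-.0187*R0.as_matrix()[:,2]; d=L.inv().apply(g-H); print('ang',np.degrees(np.arctan2(d[2],-d[0]))-1.005,'r',np.hypot(d[0],d[2]),'tilt',np.degrees((L.inv()*R0).as_rotvec()),)
for b in range(3,28,3):
    Q=L*Ro.from_euler('y',b,degrees=True)*L.inv(); p=H+Q.apply(p0-H)
    print(b,R0.inv().apply(p-p0).round(4).tolist(),(R0.inv()*Q*R0).as_rotvec().round(4).tolist())
E
```

```text
0.02369938897313107 [ 0.51872751  2.39430376 -2.65994805] [ 0.53591343  0.06900753 -0.07253989] [-11.94824645  27.53496494 105.94652124   4.28134071  40.20128482
  64.34499845]
ang 17.789351839402457 r 0.22852162993541264 tilt [-1.79567855e+02  1.74620349e-01 -1.09262549e+01]
3 [0.0045, -0.0, -0.0107] [-0.0001, -0.0524, 0.0001]
6 [0.0096, -0.0001, -0.0211] [-0.0002, -0.1047, 0.0002]
9 [0.0151, -0.0001, -0.0312] [-0.0003, -0.1571, 0.0003]
12 [0.0213, -0.0001, -0.041] [-0.0004, -0.2094, 0.0003]
15 [0.0279, -0.0001, -0.0505] [-0.0005, -0.2618, 0.0004]
18 [0.035, -0.0002, -0.0597] [-0.0006, -0.3142, 0.0005]
21 [0.0426, -0.0002, -0.0684] [-0.0007, -0.3665, 0.0006]
24 [0.0506, -0.0002, -0.0767] [-0.0009, -0.4189, 0.0007]
27 [0.059, -0.0003, -0.0847] [-0.001, -0.4712, 0.0008]
```

servo_tool(
  targets=[
    [[0.0045,0,-0.0107],[0,-0.0524,0]],
    [[0.0096,0,-0.0211],[0,-0.1047,0]],
    [[0.0151,0,-0.0312],[0,-0.1571,0]],
    [[0.0213,0,-0.041],[0,-0.2094,0]],
    [[0.0279,0,-0.0505],[0,-0.2618,0]],
    [[0.035,0,-0.0597],[0,-0.3142,0]],
    [[0.0426,0,-0.0684],[0,-0.3665,0]],
    [[0.0506,0,-0.0767],[0,-0.4189,0]],
    [[0.059,0,-0.0847],[0,-0.4712,0]],
    [[0.059,0,-0.0847],[0,-0.4712,0]],
    [[0.059,0,-0.0847],[0,-0.4712,0]],
    [[0.059,0,-0.0847],[0,-0.4712,0]],
  ],
)

```text
time_s: 21.15
position: [0.5738, 0.0261, 0.2314]
tcp_rot: [[0.923, 0.185, -0.337], [0.174, -0.983, -0.061], [-0.343, -0.002, -0.939]]
force: [-2.7, 2.9, 0.0]
opening: 0.27
```

```bash
cat > ck.py <<'E'
from h import *
s=telemetry.read_state();print(s['time_s'],s['opening']*.087,s['force'],np.abs(s['qvel']).max())
R0=Ro.from_matrix(np.array(s['tcp_rot']));p0=np.array(s['position'])
L=Ro.from_euler('z',10.7,degrees=True); H=np.array([.7368,.0569,.085])
g=p0-.0187*R0.as_matrix()[:,2]; d=L.inv().apply(g-H); z=L.inv().apply(R0.as_matrix()[:,2])
print('ang',np.degrees(np.arctan2(d[2],-d[0]))-1.005,'r',np.hypot(d[0],d[2]),'z rise',g[2]-.089,'tilt ang',25-np.degrees(np.arctan2(z[0],-z[2])))
E
python3 - <<'E'
from ck import *
snap('side','s4');snap('top','top4')
# project expected lid at 45deg
im=cv2.imread('pics/s4.png')
for a,c in((45,(0,0,255)),):
    Q=L*Ro.from_euler('y',a,degrees=True)
    q=np.array([proj('s4',H+Q.apply([x,y,.008])) for x,y in((0,.13),(-.2,.13),(-.2,-.13),(0,-.13))]);cv2.polylines(im,[np.int32(q)],1,c,1)
a=cv2.resize(im[110:290,160:400],(400,300),interpolation=2);b=cv2.resize(cv2.imread('pics/top4.png')[120:270,200:400],(400,300),interpolation=2)
cv2.imwrite('pics/c6.png',np.hstack([a,b]))
E
```

```text
21.15 0.023493738427998442 [-2.68197019  2.91943352  0.03512934] 0.3913741910112984
ang 44.79598105426977 r 0.22876833661669346 z rise 0.16000917806685563 tilt ang 45.054380951982125
```

View pics/c6.png

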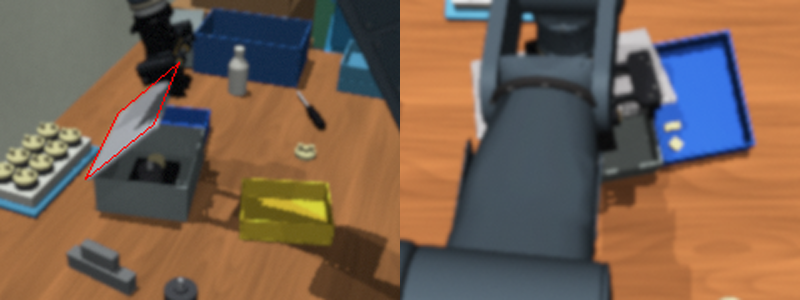

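The lid coincides with the projected 45° outline (left image), the bystanders are in place, and offcuts are in the tray (672,127) and (677,143) with the others hidden by the arm. I let it settle, check, and hand in.

servo_tool(
  targets=[
    [[0,0,0],[0,0,0]],
    [[0,0,0],[0,0,0]],
    [[0,0,0],[0,0,0]],
    [[0,0,0],[0,0,0]],
    [[0,0,0],[0,0,0]],
    [[0,0,0],[0,0,0]],
    [[0,0,0],[0,0,0]],
    [[0,0,0],[0,0,0]],
  ],
)

```text
time_s: 22.25
position: [0.5742, 0.0261, 0.2318]
tcp_rot: [[0.923, 0.185, -0.337], [0.174, -0.983, -0.062], [-0.343, -0.002, -0.939]]
force: [-3.2, 4.6, -0.7]
opening: 0.27
```

```bash
python3 -c "
from ck import *
a=np.degrees(np.arctan2(d[2],-d[0]))-1.005
if abs(a-45)<1.5: print(order.hand_in())"
```

```text
22.25 0.023494689316395825 [-3.22903613  4.55252376 -0.74090616] 0.0812661363912428
ang 44.93042798350888 r 0.22876443829483273 z rise 0.16038016670808863 tilt ang 45.05167832701105
the job is handed in; nothing more can be done
None
```

I did the job in the order asked and handed it in at 22 s, with the lid held open and the grip still closed on its tongue.

- **Offcuts:** One sweep with the scraper pushed all four into the blue tray. The picture right after the sweep showed four cream pieces there, and close views showed the lid bare. In the last picture the arm hid two of the four.
- **Scraper:** I stood it upright again at its old place on the bench before touching the lid. A later picture confirmed it.
- **Lid:** At the end it measured 44.9° from the grip's position and 45.1° from the tool's tilt. The grip point had risen 160 mm, as it should, and joint speeds were under 0.1°/s.
- **Other things:** In the last side and top pictures the bystanders I could see looked unmoved. The force readings I took stayed within a few newtons, and no check failed or disagreed.

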